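# Check a tile's edge on the dial gauge

## Robot

A 6-joint arm with a two-finger parallel gripper is mounted at the origin on the work surface. World frame = base frame: x ahead of the robot, y to its left, z up, the work surface at z = 0. Lengths are in mm, angles in rad, forces in N, time in s.
With the tool pointing down it reaches from about 350 to 775 mm from the base axis. Payload 7.3 kg.
Tool frame: the origin (TCP) lies at the very end of the fingers, on their centre line; the grasp point (between the pads) lies bot.grasp_offset behind it (bot.grasp_offset is the distance from the TCP to the grasp point, in mm); z points along the fingers, y is the line along which they close (so a half turn about z gives the same grasp; the last joint's range is limited). The gripper opens to 92 mm and grips with 3 to 60 N. Pads are 19 mm wide; open, the fingers measure 130 mm over their backs; the gripper's body (75 mm by 190 mm) begins 47 mm behind the grasp point.
Start: joints at [0.967, 0.342, 1.524, -0, 1.275, -0.146], TCP at [232.026, 470.966, 226.741] pointing down, gripper open.
Joint ranges: [-2.53, 2.53], [-0.77, 2.02], [0.04, 2.7], [-1, 4.14], [0.28, 2.66], [-3.11, 3.11]. Speed limits (rad/s): [2.57, 2.57, 3.14, 3.14, 3.14, 3.14].

## Interface

Orientations are given as [roll, pitch, yaw] about the fixed x, y, z axes, in that order (R = Rz(yaw) Ry(pitch) Rx(roll)).
In Python, from plant import bot gives the robot as it stands. The module is installed in compiled form; this text tells all that it offers.
- The arm moves only by the shell command python3 -m handwheel 'ROWS'. ROWS is JSON, a list of rows, each an object of numbers: "claw": the finger opening in mm, from 0 to 91.8; "dx", "dy", "dz": the shift along the tool's x, y, z in mm; "rx", "ry", "rz": the turn, a rotation vector about the tool's x, y, z in rad. A call has 1 to 10 rows; each row shifts and turns the commanded pose from where the row before left it, along the tool's axes as they then stand; what a row does not reach is not made up. A row lasts 1/10 s, in which the tool goes at most 50 mm and 8.59 degrees, less where a joint would pass 70% of its speed; a pose out of reach is approached as far as the arm can. A call is refused whole if a number of a shift passes 50 or a number of a turn 0.15, either way. A call with a gripper value outside its range is refused whole. The fingers move at their own pace and stop on an object; the grip force is fixed at half the most. Time passes only in rows, so rows that do not move let the fingers close. It gives the time, the measured TCP pose, the force and the opening at its end, in the units of the state.
- bot.get_obs(): the state, without advancing time (a new reading comes with each control period).
- bot.capture(name): name is "scene" or "top" or "wrist"; returns a dict with "frame" (384x512x3 uint8, red, green, blue), "camera_matrix" (3x3 intrinsics, pixels), "k1" (the pictures are not rectified: a ray, as slopes to the right and down, at radius r is drawn at 1 + k1 r^2 times it, then the intrinsics apply), "view" (4x4, takes a point from world to camera coordinates); the wrist camera has in their place "mount" (4x4, takes a point from camera to tool coordinates, whose origin is the TCP and whose axes are the flange's). Camera axes: x right, y down, z forward; pixel columns grow to the right and rows downward; lengths in mm; the calibration is good to about 2 mm. A picture is of the moment at which its call begins: read the wrist's pose just before it. There is no depth.
- bot.close_job(): hands the job in, once; it reports no verdict.
The state is a dict: "time": time; "joint_positions": joint angles; "dq": joint speeds; "tau": joint torques, N m; "tool_pos": TCP position; "tcp_rot": TCP orientation; "contact_force": force on the tool from outside, world axes, zero at the start; "moment": the same for the moment, N m; "grip_width": finger opening in mm.
Only numpy, scipy, OpenCV 4.12 (cv2) and the standard library are available. Lean on these libraries where they do the work, as an engineer would, in place of code of your own. Each camera call takes 0.05 s, during which the arm holds its last target. There are 200 camera calls.

## Task

Pick the oblong fired tile off the ware board and lay it flat on the two rails of the dial gauge, one long edge towards the gauge's two locating pins and still clear of the sprung plunger between them. Then slide it slowly along the rails, pushing the plunger in, until that edge sits firmly against both pins with the plunger near its middle, and finish still holding it there so the dial can be read: do not let go at the end. Set the tile down rather than drop it, do not force it against the pins, and leave the other things where they are.

Things in the scene. Friction and masses are not known exactly. Their poses are not given: they have to be found in the camera images.
- tile: The oblong tile of unglazed fired clay, a plain slab 50 mm (its x) by 100 mm (its y) by 10 mm thick, about 100 g, lying flat on the ware board among a square tile and a round coaster of the same clay. Origin: centre of its underside, z up. All its edges are alike: either long edge may face the pins.
- gauge: Edge-straightness gauge, fixed: aluminium base plate 290 mm (its x) by 160 mm (its y), 15 mm thick. Origin: centre of its underside, on the table; z up; +x is the direction in which a tile is pushed. Two locating pins stand at y = -35 and +35 mm, the plunger between them; behind them a 58 mm dial indicator lies face up, x = 71 to 139 mm, its top 46 mm above the table.
- rail_mid (a point): Point midway between the gauge's two rails at the height of their tops (27 mm above the table), at x = -55, y = 0 of the gauge. The steel rails run along the gauge's x at y = -30 and +30 mm, 10 mm wide, from x = -115 to +30 mm; between them it is open down to the base, 12 mm lower. A tile laid with its centre here, its length along y, is 57 mm short of the plunger.
- seat (a point): Where the centre of the tile's underside comes to be when its long edge sits on both pins: x = +10, y = 0 (within 12 mm), z = 27 mm of the gauge. The pins' faces towards the tile lie at x = +35 mm, the seated tile's back edge at x = -15 mm. A steady push of 10 to 17 N on the middle of the back edge beats spring and friction and seats it.
- plunger (a joint): Travel in m of the sprung plunger (6 mm round tip) along the gauge's +x: 0 = out, growing as it is pushed in. It stands 8 mm proud of the pins, so it reads 0.008 with a tile seated on both pins (its own travel ends at 0.012). Its spring pushes back with 2 N when out, 3.6 N at 0.008: enough to slide a tile that is let go back off the pins.
- plunger_tip (a point): Foremost point of the plunger's round tip: when out, at x = +27 mm, y = 0, z = 32 mm in the gauge's frame; it moves with the plunger.
- pins: The gauge's two upright steel locating pins, 10 mm diameter, 29 mm tall, tops 44 mm above the table, at y = -35 and +35 mm of the gauge. Origin: midway between their feet, on the base plate at x = 40, y = 0 mm of the gauge; axes as the gauge's.
- board: Plywood ware board, 180 mm (its x) by 320 mm (its y), 15 mm thick, fixed on the table. Origin: centre of its underside. The oblong tile, the square tile and the coaster lie on it in any order, about 110 mm apart along its y.
- square_tile: Bystander: square tile 60 by 60 by 10 mm on the ware board. Origin: centre of its underside.
- coaster: Bystander: round coaster 70 mm in diameter, 10 mm thick, on the ware board. Origin: centre of its underside.
- pencil: Bystander: pencil 150 mm long (its y), 7 mm thick, lying on the table on the robot's side of the gauge. Origin: underside, middle.
- rib: Bystander: flat wooden shaping rib 55 by 100 by 6 mm, lying on the table on the robot's side of the ware board. Origin: centre of its underside.
- bud_vase: Bystander: fired bud vase, 125 mm tall, 76 mm wide, standing beyond the gauge and the board. Origin: centre of its underside.
- bowl: Bystander: fired bowl 110 mm wide, 55 mm tall, standing at the left of the table. Origin: centre of its underside.
- cup: Bystander: fired handleless cup 70 mm wide, 80 mm tall, standing at the right of the table. Origin: centre of its underside.
Not all that is in view belongs to the job. Leave any green, pink or turquoise look-alike of the tile alone.

How it is judged:
By the outcome, as a careful person would: the job done as asked, in the order asked, and still so for the second after the job is handed in, while the arm keeps its last pose, push and grip.
It also fails if it takes over 56 s, if anything falls off the work surface, if the arm or the gripper's body presses on something with over 40 N, if the wrist force passes 120 N, or if a joint passes its speed limit or range.

## Working session

There is one attempt and no reset: what is moved stays moved. The work goes in short steps, Python scripts to look and compute and a shell command to move; the robot and the scene stay as the last step left them, time stands still between calls to the robot, and variables do not carry over. Pictures are saved under pics/ and viewed, on a budget of 10 in all, crops included, one or two more only if the job needs it, and the job is handed in when it is done.

```bash
mkdir -p pics
cat > h.py <<'E'
import numpy as np, cv2
from plant import bot
from scipy.spatial.transform import Rotation as R
def T_tool(o):
    T=np.eye(4);T[:3,:3]=R.from_euler('xyz',o['tcp_rot']).as_matrix();T[:3,3]=o['tool_pos'];return T
def cap(n,fn=None):
    o=bot.get_obs();c=bot.capture(n)
    c['c2w']=T_tool(o)@np.array(c['mount']) if 'mount' in c else np.linalg.inv(np.array(c['view']))
    if fn: cv2.imwrite(fn,c['frame'][:,:,::-1]); np.save(fn+'.npy',{k:v for k,v in c.items()},allow_pickle=True)
    return c
def load(fn): return np.load(fn+'.npy',allow_pickle=True).item()
def ray(c,uv):
    K=np.array(c['camera_matrix']);d=(np.array(uv,float)-K[:2,2])/[K[0,0],K[1,1]]
    s=d.copy()
    for _ in range(20): s=d/(1+c['k1']*(s@s))
    return c['c2w'][:3,3], c['c2w'][:3,:3]@np.r_[s,1]
def hit(c,uv,z):
    o,d=ray(c,uv);return o+d*(z-o[2])/d[2]
def proj(c,p):
    q=np.linalg.inv(c['c2w'])@np.r_[p,1];s=q[:2]/q[2];s=s*(1+c['k1']*(s@s));K=np.array(c['camera_matrix']);return s*[K[0,0],K[1,1]]+K[:2,2]
E
python3 - <<'E'
from h import *
print(bot.get_obs(),bot.grasp_offset)
a=cap('top','pics/top0.png');b=cap('scene','pics/scene0.png')
print(a['c2w'],a['k1'],b['c2w'])
E
```

```text
{'time': 0.0, 'joint_positions': array([ 9.67005524e-01,  3.42720511e-01,  1.52501546e+00, -1.92428288e-05,
        1.27537486e+00, -1.45984398e-01]), 'dq': array([-4.09696959e-04, -5.07204581e-06, -8.42322554e-04,  1.86657702e-03,
       -1.05770435e-03, -4.60167643e-04]), 'tau': array([ 5.81865224e-04, -4.31242454e+01, -2.44225878e+01,  7.20171444e-02,
        5.59405424e-02, -1.61922967e-04]), 'tool_pos': array([231.78859519, 470.61554902, 226.04664695]), 'tcp_rot': array([-3.14008795e+00, -2.02638243e-04,  2.68379171e+00]), 'contact_force': array([-0.87231001, -0.50401011, -0.29773765]), 'moment': array([ 0.00809134,  0.02154272, -0.02267118]), 'grip_width': 91.82573194202944} 18.8
[[ 1.33026755e-02 -9.95082146e-01  9.81558024e-02  4.23764744e+02]
 [-9.99766279e-01 -1.15634452e-02  1.82667604e-02 -7.42861588e+00]
 [-1.70419080e-02 -9.83758581e-02 -9.95003399e-01  1.44709826e+03]
 [ 0.00000000e+00  0.00000000e+00  0.00000000e+00  1.00000000e+00]] -0.042288064169765945 [[-4.53406464e-01  6.26149175e-01 -6.34318365e-01  1.47507250e+03]
 [ 8.91232410e-01  3.27508036e-01 -3.13756719e-01  4.42260441e+02]
 [ 1.12858512e-02 -7.07584410e-01 -7.06538699e-01  1.10405713e+03]
 [ 0.00000000e+00  0.00000000e+00  0.00000000e+00  1.00000000e+00]]
```

View pics/top0.png

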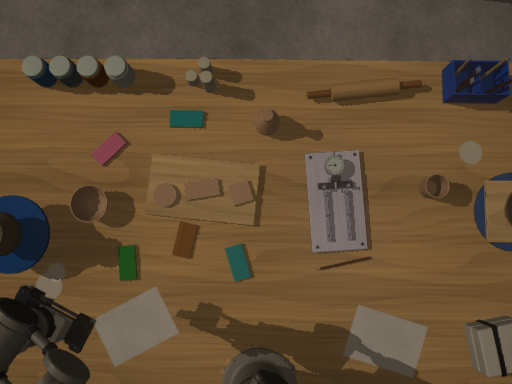

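View pics/scene0.png

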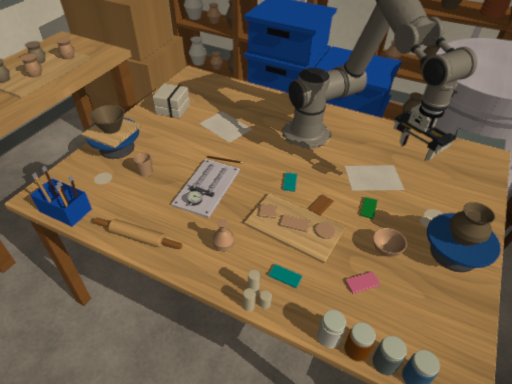

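The top view shows the oblong tile at about (203,189), between the coaster (165,195) and the square tile (241,193). The gauge is centred near (337,200), with its dial up (world +x) at (335,165). The scene view agrees. Next I'll measure both from the top picture.

Run:
```python
from h import *
c=load('pics/top0.png');f=c['frame'];hsv=cv2.cvtColor(f,cv2.COLOR_RGB2HSV)
print(hsv[189,203],hsv[189,225],hsv[230,315],hsv[193,241],hsv[170,315])
m=((hsv[...,1]<60)&(hsv[...,2]>80)).astype(np.uint8);m[:, :290]=0;m[:,390:]=0;m[:140]=0;m[265:]=0
m=cv2.morphologyEx(m,cv2.MORPH_CLOSE,np.ones((9,9)))
def rect(m,z,n):
    for k in cv2.findContours(m,0,1)[0]:
        if cv2.contourArea(k)<100: continue
        p=np.array([hit(c,q,z)[:2] for q in k[:,0]],np.float32)
        r=cv2.minAreaRect(p);print(n,k[:,0].mean(0),r)
rect(m,15,'gauge')
d=hsv[150:235,145:265].reshape(-1,3)
t=f[189,203].astype(float);w=f[205,225].astype(float);print(t,w,f[193,241],f[195,165])
g=np.linalg.norm(f-t,axis=2)<np.linalg.norm(f-w,axis=2)
g=(g&(np.abs(f.astype(float)-t).max(2)<30)).astype(np.uint8);g[:150]=0;g[235:]=0;g[:,:150]=0;g[:,258:]=0
rect(g,25,'clay')
```

```text
[ 14 118 117] [ 17 132 133] [  5  27 124] [ 14 119 116] [  6  30 121]
gauge [335.61386139 201.13531353] ((529.0889892578125, -213.0692901611328), (288.3503723144531, 159.17401123046875), 4.632979393005371)
[117.  88.  63.] [124.  98.  60.] [116  87  62] [115  87  62]
clay [243.5        196.23076923] ((532.8619995117188, 59.739051818847656), (92.91363525390625, 70.9488525390625), 20.702373504638672)
clay [197.69395018 211.57888493] ((508.29443359375, 169.6471710205078), (162.16766357421875, 310.3399963378906), 0.8068591356277466)
clay [200.07114625 154.8972332 ] ((652.640380859375, 172.82139587402344), (47.11475372314453, 313.914306640625), 2.2593419551849365)
```

Run:
```python
from h import *
c=load('pics/top0.png')
for q in [(203,189),(186,190),(220,188)]: print(hit(c,q,25).round(1))
print('mount',np.array(cap('wrist')['mount']).round(3))
```

```text
[557.2 171.7  25. ]
[553.7 221.1  25. ]
[560.7 122.3  25. ]
mount [[-0.00000e+00 -9.62000e-01 -2.73000e-01  7.29120e+01]
 [ 1.00000e+00  0.00000e+00 -2.00000e-03 -1.73500e+00]
 [ 2.00000e-03 -2.73000e-01  9.62000e-01 -1.56883e+02]
 [ 0.00000e+00  0.00000e+00  0.00000e+00  1.00000e+00]]
```

```bash
python3 -m handwheel '[{"dx":-47,"dy":-13.8},{"dx":-47,"dy":-13.8},{"dx":-47,"dy":-13.8},{"dx":-47,"dy":-13.8},{"dx":-47,"dy":-13.8},{"dx":-47,"dy":-13.8},{"dx":-47,"dy":-13.8},{"dx":-47,"dy":-13.8},{"dx":-47,"dy":-13.8}]'
python3 -m handwheel '[{"rz":0.149},{"rz":0.149},{"rz":0.149},{"rz":0.149},{"rz":0.149},{"rz":0.149},{"rz":0.149},{"dx":0},{"dx":0},{"dx":0}]'
python3 -c "
from h import *
cap('wrist','pics/w1.png')"
```

```text
invalid input at $[0]: expected keys claw, dx, dy, dz, rx, ry, rz
invalid input at $[0]: expected keys claw, dx, dy, dz, rx, ry, rz
```

View pics/w1.png

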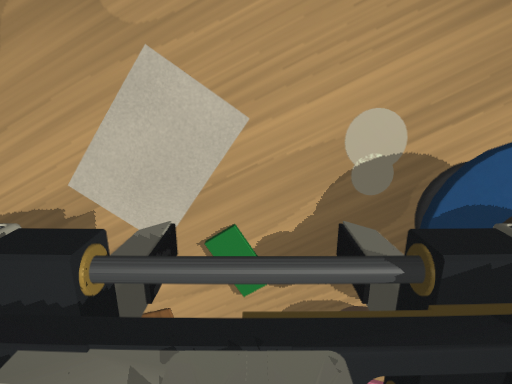

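No motion yet: every key is required in each row. This picture shows the start area (paper, green decoy), with the fingers along row 270. I'll hover so the tile comes into the clear upper half of the image.

```bash
python3 -m handwheel '[{"claw":91.8,"dx":-45.8,"dy":-19.4,"dz":0,"rx":0,"ry":0,"rz":0},{"claw":91.8,"dx":-45.8,"dy":-19.4,"dz":0,"rx":0,"ry":0,"rz":0},{"claw":91.8,"dx":-45.8,"dy":-19.4,"dz":0,"rx":0,"ry":0,"rz":0},{"claw":91.8,"dx":-45.8,"dy":-19.4,"dz":0,"rx":0,"ry":0,"rz":0},{"claw":91.8,"dx":-45.8,"dy":-19.4,"dz":0,"rx":0,"ry":0,"rz":0},{"claw":91.8,"dx":-45.8,"dy":-19.4,"dz":0,"rx":0,"ry":0,"rz":0},{"claw":91.8,"dx":-45.8,"dy":-19.4,"dz":0,"rx":0,"ry":0,"rz":0},{"claw":91.8,"dx":-45.8,"dy":-19.4,"dz":0,"rx":0,"ry":0,"rz":0},{"claw":91.8,"dx":-45.8,"dy":-19.4,"dz":0,"rx":0,"ry":0,"rz":0},{"claw":91.8,"dx":-45.8,"dy":-19.4,"dz":0,"rx":0,"ry":0,"rz":0}]'
python3 -m handwheel '[{"claw":91.8,"dx":0,"dy":0,"dz":0,"rx":0,"ry":0,"rz":0.149},{"claw":91.8,"dx":0,"dy":0,"dz":0,"rx":0,"ry":0,"rz":0.149},{"claw":91.8,"dx":0,"dy":0,"dz":0,"rx":0,"ry":0,"rz":0.149},{"claw":91.8,"dx":0,"dy":0,"dz":0,"rx":0,"ry":0,"rz":0.149},{"claw":91.8,"dx":0,"dy":0,"dz":0,"rx":0,"ry":0,"rz":0.149},{"claw":91.8,"dx":0,"dy":0,"dz":0,"rx":0,"ry":0,"rz":0.149},{"claw":91.8,"dx":0,"dy":0,"dz":0,"rx":0,"ry":0,"rz":0.149},{"claw":91.8,"dx":0,"dy":0,"dz":0,"rx":0,"ry":0,"rz":0},{"claw":91.8,"dx":0,"dy":0,"dz":0,"rx":0,"ry":0,"rz":0},{"claw":91.8,"dx":0,"dy":0,"dz":0,"rx":0,"ry":0,"rz":0}]'
python3 -c "
from h import *
cap('wrist','pics/w2.png')"
```

```text
time: 1.2
tool_pos: [558.1, 92.7, 226.6]
tcp_rot: [3.141, -0.0, 2.684]
contact_force: [-0.2, 0.8, -0.3]
grip_width: 91.8
time: 2.2
tool_pos: [557.1, 94.5, 226.6]
tcp_rot: [-3.141, -0.0, 1.644]
contact_force: [-0.2, 0.7, -0.3]
grip_width: 91.7
```

View pics/w2.png

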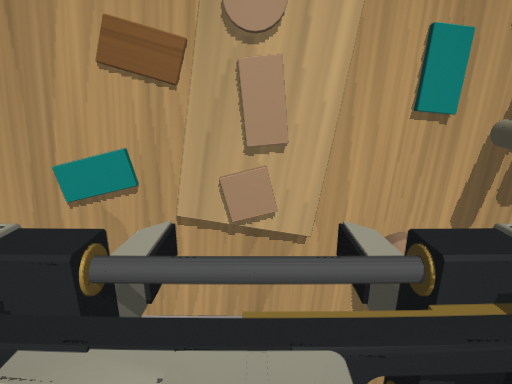

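The tile's top face runs from about (239,57)/(282,55) to (247,147)/(287,143), with the square tile below it and the coaster above. I'll fit its rectangle by colour mask.

Run:
```python
from h import *
c=load('pics/w2.png');f=c['frame'];lab=cv2.cvtColor(f,cv2.COLOR_RGB2LAB).astype(float)
t=np.median(lab[70:130,255:272].reshape(-1,3),0);b=lab[100,310];print(t,b)
m=(np.linalg.norm(lab-t,axis=2)<9).astype(np.uint8);m[:40]=0;m[156:]=0;m[:,:225]=0;m[:,300:]=0
m=cv2.morphologyEx(m,cv2.MORPH_OPEN,np.ones((3,3)))
for k in cv2.findContours(m,0,1)[0]:
    if cv2.contourArea(k)<500: continue
    p=np.array([hit(c,q,25)[:2] for q in k[:,0]],np.float32)
    print(cv2.boxPoints(cv2.minAreaRect(k)).round(0).tolist(),cv2.minAreaRect(p))
```

```text
[141. 136. 148.] [155. 132. 156.]
[[238.0, 44.0], [281.0, 42.0], [288.0, 143.0], [244.0, 146.0]] ((557.8512573242188, 177.12765502929688), (48.55999755859375, 111.073974609375), 9.349629402160645)
```

Run:
```python
from h import *
c=load('pics/w2.png')
q=[(239,57.5),(282,55),(287,143.5),(246,147)]
p=np.array([hit(c,x,25)[:2] for x in q]);print(p.round(1))
d=[np.linalg.norm(p[i]-p[(i+1)%4]) for i in range(4)];print(np.round(d,1))
ctr=p.mean(0);v=(p[0]+p[1]-p[2]-p[3])/2;a=np.arctan2(v[1],v[0])-np.pi/2
o=bot.get_obs();yaw=o['tcp_rot'][2]
D=ctr-o['tool_pos'][:2];print(ctr,a,'rz',-(np.pi/2+a-yaw),'dx',D@[np.cos(yaw),np.sin(yaw)],'dy',D@[np.sin(yaw),-np.cos(yaw)])
```

```text
[[528.  215.1]
 [575.1 221.1]
 [590.2 124.5]
 [542.1 116.8]]
[47.5 97.8 48.7 99.2]
[558.85959656 169.3769873 ] 0.1480868738528629 rz -0.07578874970363403 dx 74.5364574656527 dy 7.1709291516233735
```

```bash
python3 -m handwheel '[{"claw":91.8,"dx":37.3,"dy":3.6,"dz":0,"rx":0,"ry":0,"rz":0},{"claw":91.8,"dx":37.3,"dy":3.6,"dz":0,"rx":0,"ry":0,"rz":0},{"claw":91.8,"dx":0,"dy":0,"dz":40,"rx":0,"ry":0,"rz":-0.076},{"claw":91.8,"dx":0,"dy":0,"dz":45,"rx":0,"ry":0,"rz":0},{"claw":91.8,"dx":0,"dy":0,"dz":45,"rx":0,"ry":0,"rz":0},{"claw":91.8,"dx":0,"dy":0,"dz":40,"rx":0,"ry":0,"rz":0},{"claw":91.8,"dx":0,"dy":0,"dz":15,"rx":0,"ry":0,"rz":0},{"claw":91.8,"dx":0,"dy":0,"dz":5,"rx":0,"ry":0,"rz":0},{"claw":91.8,"dx":0,"dy":0,"dz":0,"rx":0,"ry":0,"rz":0},{"claw":91.8,"dx":0,"dy":0,"dz":0,"rx":0,"ry":0,"rz":0}]'
python3 -c "
from h import *
cap('wrist','pics/w3.png')"
```

```text
time: 3.25
tool_pos: [560.1, 169.6, 38.1]
tcp_rot: [3.139, -0.0, 1.717]
contact_force: [0.1, -0.2, 0.1]
grip_width: 92.0
```

View pics/w3.png

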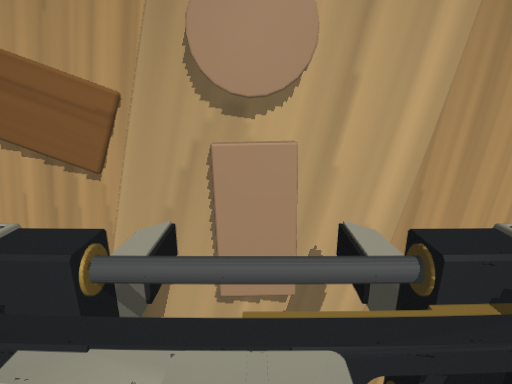

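The tile is centred between the open fingers and nearly parallel to them, with corners at (213,143), (297,142), (294,293) and (220,293). Next: descend the last 20 mm and grip.

```bash
python3 - <<'E'
from h import *
c=load('pics/w3.png')
p=np.array([hit(c,x,25)[:2] for x in [(213,144),(297,143),(294,293),(220,293)]]);print(p.round(1),p.mean(0))
v=(p[0]+p[1]-p[2]-p[3])/2;print(np.arctan2(v[1],v[0]))
E
python3 -m handwheel '[{"claw":91.8,"dx":0,"dy":0,"dz":10,"rx":0,"ry":0,"rz":0},{"claw":91.8,"dx":0,"dy":0,"dz":7,"rx":0,"ry":0,"rz":0},{"claw":91.8,"dx":0,"dy":0,"dz":3,"rx":0,"ry":0,"rz":0},{"claw":91.8,"dx":0,"dy":0,"dz":0,"rx":0,"ry":0,"rz":0},{"claw":60,"dx":0,"dy":0,"dz":0,"rx":0,"ry":0,"rz":0},{"claw":60,"dx":0,"dy":0,"dz":0,"rx":0,"ry":0,"rz":0},{"claw":40,"dx":0,"dy":0,"dz":0,"rx":0,"ry":0,"rz":0},{"claw":40,"dx":0,"dy":0,"dz":0,"rx":0,"ry":0,"rz":0},{"claw":40,"dx":0,"dy":0,"dz":0,"rx":0,"ry":0,"rz":0},{"claw":40,"dx":0,"dy":0,"dz":0,"rx":0,"ry":0,"rz":0}]'
```

```text
[[527.7 215.9]
 [574.3 223.3]
 [590.1 127.5]
 [542.4 120.6]] [558.63785587 171.79845458]
1.7291914009392306
time: 4.3
tool_pos: [559.2, 169.5, 16.8]
tcp_rot: [3.141, -0.0, 1.717]
contact_force: [-0.1, 0.9, 0.5]
grip_width: 49.6
```

```bash
python3 -m handwheel '[{"claw":40,"dx":0,"dy":0,"dz":-10,"rx":0,"ry":0,"rz":0},{"claw":40,"dx":0,"dy":0,"dz":-30,"rx":0,"ry":0,"rz":0},{"claw":40,"dx":0,"dy":0,"dz":-45,"rx":0,"ry":0,"rz":0},{"claw":40,"dx":0,"dy":0,"dz":-45,"rx":0,"ry":0,"rz":0},{"claw":40,"dx":0,"dy":0,"dz":-35,"rx":0,"ry":0,"rz":0},{"claw":40,"dx":0,"dy":0,"dz":-15,"rx":0,"ry":0,"rz":0}]'
python3 -m handwheel '[{"claw":40,"dx":-26,"dy":-7,"dz":0,"rx":0,"ry":0,"rz":0},{"claw":40,"dx":-40,"dy":-11,"dz":0,"rx":0,"ry":0,"rz":0},{"claw":40,"dx":-40,"dy":-11,"dz":0,"rx":0,"ry":0,"rz":0},{"claw":40,"dx":-40,"dy":-11,"dz":0,"rx":0,"ry":0,"rz":0},{"claw":40,"dx":-40,"dy":-11,"dz":0,"rx":0,"ry":0,"rz":0},{"claw":40,"dx":-40,"dy":-11,"dz":0,"rx":0,"ry":0,"rz":0},{"claw":40,"dx":-40,"dy":-11,"dz":0,"rx":0,"ry":0,"rz":0},{"claw":40,"dx":-40,"dy":-11,"dz":0,"rx":0,"ry":0,"rz":0},{"claw":40,"dx":-40,"dy":-11,"dz":0,"rx":0,"ry":0,"rz":0},{"claw":40,"dx":-40,"dy":-11,"dz":0,"rx":0,"ry":0,"rz":0}]'
python3 -m handwheel '[{"claw":40,"dx":-40,"dy":-11,"dz":0,"rx":0,"ry":0,"rz":0},{"claw":40,"dx":-30,"dy":-8,"dz":0,"rx":0,"ry":0,"rz":0},{"claw":40,"dx":-10,"dy":-3,"dz":0,"rx":0,"ry":0,"rz":0.065},{"claw":40,"dx":0,"dy":0,"dz":0,"rx":0,"ry":0,"rz":0},{"claw":40,"dx":0,"dy":0,"dz":0,"rx":0,"ry":0,"rz":0},{"claw":40,"dx":0,"dy":0,"dz":0,"rx":0,"ry":0,"rz":0}]'
python3 -c "
from h import *
cap('wrist','pics/w4.png')"
```

```text
time: 4.9
tool_pos: [560.4, 169.7, 201.7]
tcp_rot: [3.135, -0.0, 1.717]
contact_force: [0.7, -0.7, -0.9]
grip_width: 49.7
time: 5.9
tool_pos: [509.8, -229.5, 197.5]
tcp_rot: [3.141, 0.0, 1.717]
contact_force: [0.7, -0.2, -0.7]
grip_width: 49.4
time: 6.5
tool_pos: [500.4, -309.1, 197.0]
tcp_rot: [3.141, -0.0, 1.654]
contact_force: [0.5, 0.4, -1.0]
grip_width: 49.7
```

View pics/w4.png

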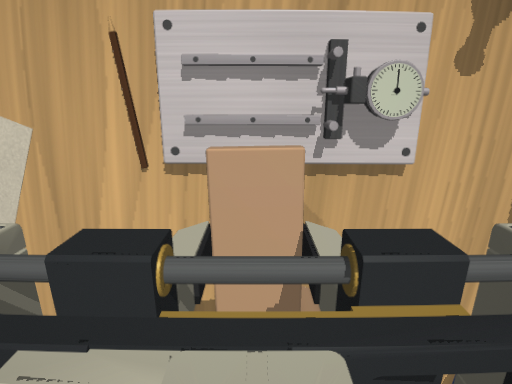

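The wrist view shows the gauge plate with corners at (157,15), (430,12), (417,164) and (163,161). The pins are at (337,51) and (333,126), the plunger tip at (322,90), and the held tile's far edge runs (208,147)–(304,146).

Run:
```python
from h import *
c=load('pics/w4.png')
P=lambda q,z:np.array([hit(c,x,z)[:2] for x in q])
p=P([(157,15),(430,12),(417,164),(163,161)],15);print(p.round(1).tolist(),p.mean(0))
u=(p[1]+p[2]-p[0]-p[3])/2;a=np.arctan2(u[1],u[0]);print('gauge',np.linalg.norm(u),a)
pin=P([(338,51),(333,126)],44);d=pin[0]-pin[1];print('pins',pin,np.linalg.norm(d),np.arctan2(-d[0],d[1]))
rot=np.array([np.cos(a),np.sin(a)]);per=np.array([-rot[1],rot[0]])
print('from pins origin',pin.mean(0)-40*rot, 'tip',P([(322,90)],32)-27*rot)
t=P([(208,148),(304,147)],205.2);print('tile far edge',t,np.arctan2(*(t[1]-t[0])[::-1]),'mid',t.mean(0))
```

```text
[[385.5, -157.3], [662.7, -129.9], [683.0, -286.8], [392.6, -307.7]] [ 530.940233   -220.41815921]
gauge 284.80748247408195 0.08497789126470086
pins [[ 566.82790875 -181.47796987]
 [ 572.27699649 -251.64412808]] 70.37742760074637 0.07750420997757798
from pins origin [ 529.69679057 -219.95607513] tip [[ 531.93116351 -219.70585696]]
tile far edge [[ 471.60787651 -260.20838103]
 [ 518.6815741  -255.79592253]] 0.09346202680998729 mid [ 495.14472531 -258.00215178]
```

```bash
python3 -m handwheel '[{"claw":40,"dx":29,"dy":-6,"dz":0,"rx":0,"ry":0,"rz":0},{"claw":40,"dx":29,"dy":-6,"dz":0,"rx":0,"ry":0,"rz":0},{"claw":40,"dx":28,"dy":-6,"dz":0,"rx":0,"ry":0,"rz":0},{"claw":40,"dx":0,"dy":0,"dz":30,"rx":0,"ry":0,"rz":0},{"claw":40,"dx":0,"dy":0,"dz":40,"rx":0,"ry":0,"rz":0},{"claw":40,"dx":0,"dy":0,"dz":40,"rx":0,"ry":0,"rz":0},{"claw":40,"dx":0,"dy":0,"dz":30,"rx":0,"ry":0,"rz":0},{"claw":40,"dx":0,"dy":0,"dz":13,"rx":0,"ry":0,"rz":0},{"claw":40,"dx":0,"dy":0,"dz":7,"rx":0,"ry":0,"rz":0},{"claw":40,"dx":0,"dy":0,"dz":0,"rx":0,"ry":0,"rz":0}]'
python3 -m handwheel '[{"claw":40,"dx":0,"dy":0,"dz":2,"rx":0,"ry":0,"rz":0},{"claw":40,"dx":0,"dy":0,"dz":1,"rx":0,"ry":0,"rz":0},{"claw":40,"dx":0,"dy":0,"dz":0,"rx":0,"ry":0,"rz":0},{"claw":40,"dx":0,"dy":0,"dz":0,"rx":0,"ry":0,"rz":0}]'
python3 -c "
from h import *
cap('wrist','pics/w5.png')"
```

```text
time: 7.55
tool_pos: [475.3, -225.2, 36.4]
tcp_rot: [-3.141, -0.001, 1.653]
contact_force: [-0.9, -0.1, -1.4]
grip_width: 49.6
time: 7.95
tool_pos: [475.6, -226.1, 34.2]
tcp_rot: [3.141, 0.001, 1.652]
contact_force: [-0.2, 0.1, -0.6]
grip_width: 49.6
```

View pics/w5.png

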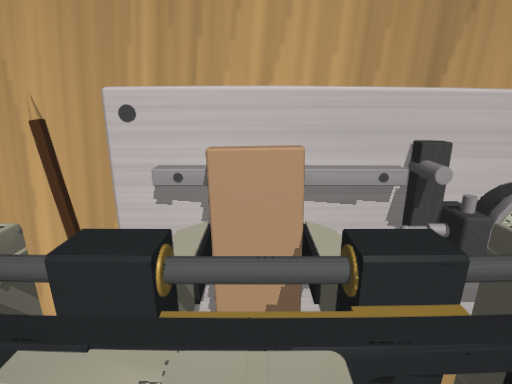

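The tile is over the rails, square to them, and clear of the plunger at (410,228). The left rail runs along rows 166–186. Next: check lateral centring against that rail, then lower gently.

```bash
python3 - <<'E'
from h import *
c=load('pics/w5.png')
P=lambda x,z:hit(c,x,z)[:2]
a,b=P((160,175.5),27),P((400,175.5),27);u=(b-a)/np.linalg.norm(b-a);n=np.array([-u[1],u[0]])
print('rail dir',np.arctan2(u[1],u[0]),'len',P((153,176),27))
e=(P((208,148),42.4)+P((304,147),42.4))/2;print('tile far edge beyond rail centre (want 20)',(e-a)@n)
pl=P((402,229),32);print('plunger tip',pl, 'tip-tile centre along x', (pl-e)@u,'(want ~82) and lateral of tip', (pl-a)@n,'want -30')
pin=P((432,172),44);print('pin',pin)
E
python3 -m handwheel '[{"claw":40,"dx":0,"dy":0,"dz":1.5,"rx":0,"ry":0,"rz":0},{"claw":40,"dx":0,"dy":0,"dz":1.5,"rx":0,"ry":0,"rz":0},{"claw":40,"dx":0,"dy":0,"dz":1,"rx":0,"ry":0,"rz":0},{"claw":40,"dx":0,"dy":0,"dz":0,"rx":0,"ry":0,"rz":0},{"claw":40,"dx":0,"dy":0,"dz":0,"rx":0,"ry":0,"rz":0}]'
```

```text
rail dir 0.0810584865251521 len [ 414.44067294 -197.56908756]
tile far edge beyond rail centre (want 20) 17.665569289634373
plunger tip [ 557.80533114 -216.05684784] tip-tile centre along x 83.75869456049575 (want ~82) and lateral of tip -30.315539533908165 want -30
pin [ 559.85856351 -179.68234714]
time: 8.5
tool_pos: [475.3, -225.9, 29.6]
tcp_rot: [-3.142, -0.0, 1.652]
contact_force: [0.6, 0.1, -0.2]
grip_width: 49.9
```

```bash
python3 -m handwheel '[{"claw":40,"dx":2,"dy":0,"dz":0,"rx":0,"ry":0,"rz":0},{"claw":40,"dx":0,"dy":0,"dz":0.5,"rx":0,"ry":0,"rz":0},{"claw":40,"dx":0,"dy":0,"dz":0.4,"rx":0,"ry":0,"rz":0},{"claw":40,"dx":0,"dy":0,"dz":0,"rx":0,"ry":0,"rz":0},{"claw":40,"dx":0,"dy":0,"dz":0,"rx":0,"ry":0,"rz":0}]'
python3 -m handwheel '[{"claw":40,"dx":0,"dy":0,"dz":0.4,"rx":0,"ry":0,"rz":0},{"claw":40,"dx":0,"dy":0,"dz":0,"rx":0,"ry":0,"rz":0},{"claw":40,"dx":0,"dy":0,"dz":0,"rx":0,"ry":0,"rz":0}]'
```

```text
time: 9.0
tool_pos: [475.2, -224.0, 28.8]
tcp_rot: [3.141, -0.0, 1.652]
contact_force: [1.1, 0.4, -2.0]
grip_width: 49.2
time: 9.3
tool_pos: [475.2, -224.0, 28.8]
tcp_rot: [3.141, 0.0, 1.652]
contact_force: [-1.8, 1.2, 6.2]
grip_width: 49.6
```

The tile is down: 6 N upward reading, with z stopped at 28.8. Now release, rise, turn 90° and close the fingers.

```bash
python3 -m handwheel '[{"claw":53,"dx":0,"dy":0,"dz":0,"rx":0,"ry":0,"rz":0},{"claw":58,"dx":0,"dy":0,"dz":0,"rx":0,"ry":0,"rz":0},{"claw":70,"dx":0,"dy":0,"dz":0,"rx":0,"ry":0,"rz":0},{"claw":80,"dx":0,"dy":0,"dz":0,"rx":0,"ry":0,"rz":0},{"claw":80,"dx":0,"dy":0,"dz":0,"rx":0,"ry":0,"rz":0},{"claw":80,"dx":0,"dy":0,"dz":-10,"rx":0,"ry":0,"rz":0},{"claw":80,"dx":0,"dy":0,"dz":-25,"rx":0,"ry":0,"rz":0},{"claw":80,"dx":0,"dy":0,"dz":-30,"rx":0,"ry":0,"rz":0},{"claw":80,"dx":0,"dy":0,"dz":-15,"rx":0,"ry":0,"rz":0},{"claw":40,"dx":0,"dy":0,"dz":0,"rx":0,"ry":0,"rz":0}]'
python3 -m handwheel '[{"claw":0,"dx":0,"dy":0,"dz":0,"rx":0,"ry":0,"rz":0.149},{"claw":0,"dx":0,"dy":0,"dz":0,"rx":0,"ry":0,"rz":0.149},{"claw":0,"dx":0,"dy":0,"dz":0,"rx":0,"ry":0,"rz":0.149},{"claw":0,"dx":0,"dy":0,"dz":0,"rx":0,"ry":0,"rz":0.149},{"claw":0,"dx":0,"dy":0,"dz":0,"rx":0,"ry":0,"rz":0.149},{"claw":0,"dx":0,"dy":0,"dz":0,"rx":0,"ry":0,"rz":0.149},{"claw":0,"dx":0,"dy":0,"dz":0,"rx":0,"ry":0,"rz":0.149},{"claw":0,"dx":0,"dy":0,"dz":0,"rx":0,"ry":0,"rz":0.149},{"claw":0,"dx":0,"dy":0,"dz":0,"rx":0,"ry":0,"rz":0.149},{"claw":0,"dx":0,"dy":0,"dz":0,"rx":0,"ry":0,"rz":0.149}]'
python3 -m handwheel '[{"claw":0,"dx":0,"dy":0,"dz":0,"rx":0,"ry":0,"rz":0.08},{"claw":0,"dx":-20,"dy":-1,"dz":0,"rx":0,"ry":0,"rz":0},{"claw":0,"dx":-27,"dy":-1,"dz":0,"rx":0,"ry":0,"rz":0},{"claw":0,"dx":0,"dy":0,"dz":0,"rx":0,"ry":0,"rz":0},{"claw":0,"dx":0,"dy":0,"dz":0,"rx":0,"ry":0,"rz":0},{"claw":0,"dx":0,"dy":0,"dz":0,"rx":0,"ry":0,"rz":0}]'
python3 -c "
from h import *
cap('wrist','pics/w6.png')"
```

```text
time: 10.3
tool_pos: [476.6, -224.8, 111.3]
tcp_rot: [3.137, 0.003, 1.652]
contact_force: [0.1, -0.5, 0.7]
grip_width: 75.9
time: 11.3
tool_pos: [474.7, -223.6, 107.5]
tcp_rot: [-3.14, 0.001, 0.156]
contact_force: [-0.1, 0.1, -0.4]
grip_width: 0.9
time: 11.9
tool_pos: [428.8, -226.0, 108.3]
tcp_rot: [3.141, -0.0, 0.082]
contact_force: [0.1, -0.7, 0.5]
grip_width: 0.3
```

View pics/w6.png

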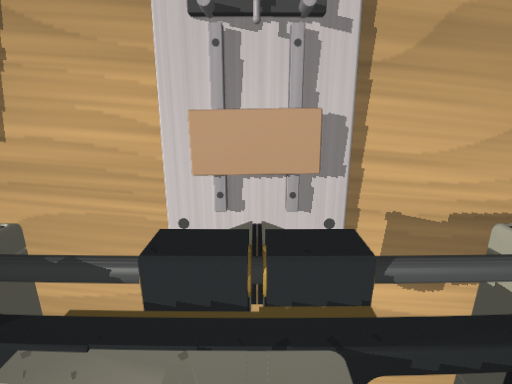

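The tile lies square across both rails (corners (190,110), (321,109), (321,175), (191,175)). The rails are at columns 217 and 297 and the plunger at 257, so it is centred. Next: the distance from the fingers to its back edge, and the seat.

Run:
```python
from h import *
c=load('pics/w6.png');o=bot.get_obs();y=o['tcp_rot'][2];ux=np.array([np.cos(y),np.sin(y)]);uy=np.array([np.sin(y),-np.cos(y)])
def rel(q,z):
    d=hit(c,q,z)[:2]-o['tool_pos'][:2];return np.round([d@ux,d@uy],1)
for n,q,z in [('backL',(192,175),37),('backR',(321,175),37),('frL',(189,110),37),('frR',(321,109),37),('tip',(257,22),32),('railL',(220,209),27),('railR',(292,209),27),('pinL',(204,4),44),('pinR',(309,3),44)]: print(n,rel(q,z))
```

```text
backL [ 20.6 -48. ]
backR [20.6 52. ]
frL [ 69.4 -47.4]
frR [70.1 49.3]
tip [129.3   2.4]
railL [-10.7 -28.4]
railR [-10.8  31.6]
pinL [137.4 -32.4]
pinR [138.   36.5]
```

```bash
python3 -m handwheel '[{"claw":0,"dx":0,"dy":1.7,"dz":20,"rx":0,"ry":0,"rz":0},{"claw":0,"dx":0,"dy":0,"dz":30,"rx":0,"ry":0,"rz":0},{"claw":0,"dx":0,"dy":0,"dz":17,"rx":0,"ry":0,"rz":0},{"claw":0,"dx":0,"dy":0,"dz":7,"rx":0,"ry":0,"rz":0},{"claw":0,"dx":0,"dy":0,"dz":3,"rx":0,"ry":0,"rz":0},{"claw":0,"dx":0,"dy":0,"dz":0,"rx":0,"ry":0,"rz":0},{"claw":0,"dx":0,"dy":0,"dz":0,"rx":0,"ry":0,"rz":0}]'
python3 -m handwheel '[{"claw":0,"dx":2,"dy":0,"dz":0,"rx":0,"ry":0,"rz":0},{"claw":0,"dx":2,"dy":0,"dz":0,"rx":0,"ry":0,"rz":0},{"claw":0,"dx":2,"dy":0,"dz":0,"rx":0,"ry":0,"rz":0},{"claw":0,"dx":1,"dy":0,"dz":0,"rx":0,"ry":0,"rz":0},{"claw":0,"dx":1,"dy":0,"dz":0,"rx":0,"ry":0,"rz":0},{"claw":0,"dx":1,"dy":0,"dz":0,"rx":0,"ry":0,"rz":0},{"claw":0,"dx":1,"dy":0,"dz":0,"rx":0,"ry":0,"rz":0},{"claw":0,"dx":1,"dy":0,"dz":0,"rx":0,"ry":0,"rz":0},{"claw":0,"dx":1,"dy":0,"dz":0,"rx":0,"ry":0,"rz":0},{"claw":0,"dx":1,"dy":0,"dz":0,"rx":0,"ry":0,"rz":0}]'
```

```text
time: 12.65
tool_pos: [429.0, -227.9, 32.2]
tcp_rot: [3.141, -0.001, 0.082]
contact_force: [-0.2, -0.1, -0.3]
grip_width: 0.3
time: 13.65
tool_pos: [441.2, -226.4, 31.3]
tcp_rot: [-3.141, 0.0, 0.082]
contact_force: [-0.6, -0.4, -0.0]
grip_width: 0.2
```

```bash
for i in 1 2; do python3 -m handwheel '[{"claw":0,"dx":2,"dy":0,"dz":0,"rx":0,"ry":0,"rz":0},{"claw":0,"dx":2,"dy":0,"dz":0,"rx":0,"ry":0,"rz":0},{"claw":0,"dx":2,"dy":0,"dz":0,"rx":0,"ry":0,"rz":0},{"claw":0,"dx":2,"dy":0,"dz":0,"rx":0,"ry":0,"rz":0},{"claw":0,"dx":2,"dy":0,"dz":0,"rx":0,"ry":0,"rz":0},{"claw":0,"dx":2,"dy":0,"dz":0,"rx":0,"ry":0,"rz":0},{"claw":0,"dx":2,"dy":0,"dz":0,"rx":0,"ry":0,"rz":0},{"claw":0,"dx":2,"dy":0,"dz":0,"rx":0,"ry":0,"rz":0},{"claw":0,"dx":2,"dy":0,"dz":0,"rx":0,"ry":0,"rz":0},{"claw":0,"dx":2,"dy":0,"dz":0,"rx":0,"ry":0,"rz":0}]'; done
python3 -c "
from h import *
cap('wrist','pics/w7.png')"
```

```text
time: 14.65
tool_pos: [461.4, -224.8, 31.4]
tcp_rot: [-3.141, -0.0, 0.082]
contact_force: [-1.1, -0.6, -0.2]
grip_width: 0.6
time: 15.65
tool_pos: [481.3, -223.2, 31.4]
tcp_rot: [-3.142, -0.0, 0.082]
contact_force: [-0.5, 0.4, 0.2]
grip_width: 0.3
```

View pics/w7.png

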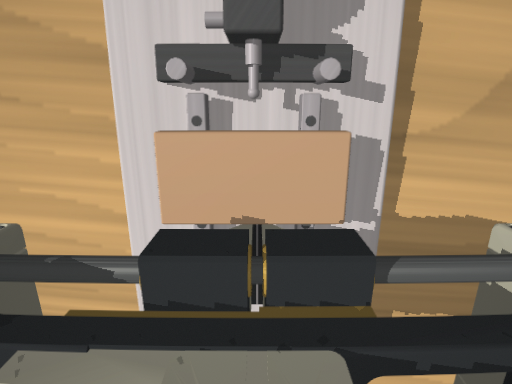

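The tile is being pushed squarely: front edge at row 132, plunger tip at (253,95), pins at (177,68) and (329,68).

Run:
```python
from h import *
c=load('pics/w7.png');o=bot.get_obs();y=o['tcp_rot'][2];ux=np.array([np.cos(y),np.sin(y)]);uy=np.array([np.sin(y),-np.cos(y)])
def rel(q,z):
    d=hit(c,q,z)[:2]-o['tool_pos'][:2];return np.round([d@ux,d@uy],1)
for n,q,z in [('backL',(160,223),37),('backR',(346,223),37),('frL',(156,132),37),('frR',(349,132),37),('tip',(253,97),32),('pinL',(177,69),44),('pinR',(329,69),44)]: print(n,rel(q,z))
```

```text
backL [ 11.4 -50.2]
backR [11.3 50. ]
frL [ 59.7 -48. ]
frR [59.6 47.7]
tip [76.3  0.1]
pinL [ 88.2 -33.9]
pinR [88.2 34.3]
```

```bash
python3 -m handwheel '[{"claw":0,"dx":2,"dy":0,"dz":0,"rx":0,"ry":0,"rz":0},{"claw":0,"dx":2,"dy":0,"dz":0,"rx":0,"ry":0,"rz":0},{"claw":0,"dx":2,"dy":0,"dz":0,"rx":0,"ry":0,"rz":0},{"claw":0,"dx":2,"dy":0,"dz":0,"rx":0,"ry":0,"rz":0},{"claw":0,"dx":2,"dy":0,"dz":0,"rx":0,"ry":0,"rz":0},{"claw":0,"dx":1,"dy":0,"dz":0,"rx":0,"ry":0,"rz":0},{"claw":0,"dx":1,"dy":0,"dz":0,"rx":0,"ry":0,"rz":0},{"claw":0,"dx":1,"dy":0,"dz":0,"rx":0,"ry":0,"rz":0}]'
for i in 1 2; do python3 -m handwheel '[{"claw":0,"dx":1,"dy":0,"dz":0,"rx":0,"ry":0,"rz":0},{"claw":0,"dx":1,"dy":0,"dz":0,"rx":0,"ry":0,"rz":0},{"claw":0,"dx":1,"dy":0,"dz":0,"rx":0,"ry":0,"rz":0},{"claw":0,"dx":0,"dy":0,"dz":0,"rx":0,"ry":0,"rz":0}]'; done
```

```text
time: 16.5
tool_pos: [494.1, -222.1, 31.4]
tcp_rot: [-3.141, 0.0, 0.082]
contact_force: [-1.6, -0.2, 0.0]
grip_width: 0.5
time: 16.9
tool_pos: [497.2, -221.8, 31.4]
tcp_rot: [-3.142, -0.0, 0.082]
contact_force: [-0.7, -0.3, 0.9]
grip_width: 0.4
time: 17.3
tool_pos: [499.8, -221.5, 31.4]
tcp_rot: [-3.141, 0.001, 0.082]
contact_force: [-4.9, -0.5, 3.3]
grip_width: 0.8
```

```bash
for i in 1 2; do python3 -m handwheel '[{"claw":0,"dx":0.5,"dy":0,"dz":0,"rx":0,"ry":0,"rz":0},{"claw":0,"dx":0.5,"dy":0,"dz":0,"rx":0,"ry":0,"rz":0},{"claw":0,"dx":0.5,"dy":0,"dz":0,"rx":0,"ry":0,"rz":0},{"claw":0,"dx":0.5,"dy":0,"dz":0,"rx":0,"ry":0,"rz":0},{"claw":0,"dx":0,"dy":0,"dz":0,"rx":0,"ry":0,"rz":0}]'; done
```

```text
time: 17.8
tool_pos: [501.7, -221.4, 31.3]
tcp_rot: [-3.141, 0.001, 0.082]
contact_force: [-5.6, 0.1, 3.5]
grip_width: 0.5
time: 18.3
tool_pos: [503.6, -221.2, 31.3]
tcp_rot: [-3.141, 0.001, 0.082]
contact_force: [-6.1, -0.6, 3.7]
grip_width: 0.4
```

```bash
for i in 1 2 3; do python3 -m handwheel '[{"claw":0,"dx":0.5,"dy":0,"dz":0,"rx":0,"ry":0,"rz":0},{"claw":0,"dx":0.5,"dy":0,"dz":0,"rx":0,"ry":0,"rz":0},{"claw":0,"dx":0,"dy":0,"dz":0,"rx":0,"ry":0,"rz":0},{"claw":0,"dx":0,"dy":0,"dz":0,"rx":0,"ry":0,"rz":0}]'; done
```

```text
time: 18.7
tool_pos: [504.5, -221.1, 31.3]
tcp_rot: [-3.141, 0.001, 0.082]
contact_force: [-5.8, -0.4, 3.9]
grip_width: 0.5
time: 19.1
tool_pos: [505.1, -221.0, 31.3]
tcp_rot: [-3.141, 0.002, 0.082]
contact_force: [-8.2, -1.4, 5.2]
grip_width: 0.5
time: 19.5
tool_pos: [505.2, -221.0, 31.3]
tcp_rot: [-3.14, 0.004, 0.082]
contact_force: [-10.6, -2.2, 6.1]
grip_width: 0.6
```

Motion has stopped at x≈505.2 with about 11 N, so it looks seated. I'll bring the push to mid-range and look.

```bash
python3 -m handwheel '[{"claw":0,"dx":0.5,"dy":0,"dz":0,"rx":0,"ry":0,"rz":0},{"claw":0,"dx":0.3,"dy":0,"dz":0,"rx":0,"ry":0,"rz":0},{"claw":0,"dx":0,"dy":0,"dz":0,"rx":0,"ry":0,"rz":0},{"claw":0,"dx":0,"dy":0,"dz":0,"rx":0,"ry":0,"rz":0},{"claw":0,"dx":0,"dy":0,"dz":0,"rx":0,"ry":0,"rz":0}]'
python3 - <<'E'
from h import *
c=cap('wrist','pics/w8.png');cv2.imwrite('pics/w8c.png',cv2.resize(c['frame'][60:260,100:410,::-1],None,fx=2.5,fy=2.5))
fs=[]
for i in range(6):
    bot.capture('top');fs.append(bot.get_obs()['contact_force'])
print(np.mean(fs,0))
E
```

```text
time: 20.0
tool_pos: [505.3, -221.0, 31.3]
tcp_rot: [-3.14, 0.005, 0.082]
contact_force: [-14.2, -2.0, 7.8]
grip_width: 0.6
[-13.38606705  -2.58419871   8.41535636]
```

View pics/w8c.png

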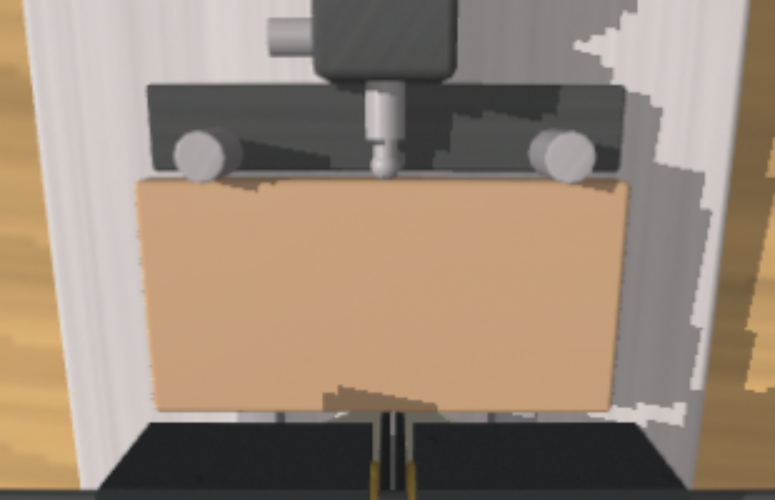

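The long edge touches both pins (about (202,180) and (570,180) in the crop) and is parallel to them. The plunger, at column 386, is near the tile's middle (about 382). The push averages 13.6 N and is steady, so I'm handing in.

```bash
python3 -c "
from plant import bot
print(bot.close_job())"
```

```text
the job is handed in; nothing more can be done
None
```

The tile is seated on both pins with the plunger near its middle, and the arm is still holding it there. I handed the job in at about 20 s of robot time.

- **Placing:** I picked the oblong tile off the board and lowered it onto the two rails until the force reading rose to about 6 N. It lay square to the rails and well short of the plunger when I let go.
- **Sliding:** I pushed it with closed fingers on the middle of its back edge, at 20 mm/s at first and 5 mm/s or less for the last few millimetres. The reading rose at the plunger. About 7 mm further on, motion stopped within 1 mm of where the pins were expected.
- **Last checks:** The final picture shows the long edge touching both pins and parallel to them, with the plunger within about 1 mm of the tile's middle. The push holds at about 13.6 N, within the 10 to 17 N asked for.
- **Unexpected or not confirmed:**
  - There is also about 8 N of vertical force at the fingers, pressing the tile down onto the rails, which I had not planned for.
  - The first overhead estimate of the gauge was about 7 mm off sideways from the close-up view; I used the close-up.
  - I did not check that the other objects were undisturbed, but no unexpected contact forces showed.

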